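# Lock the router-table insert ring with the two-pin spanner

### The arm

A 6-joint arm with a two-finger parallel gripper is mounted at the origin on the work surface. World frame = base frame: x ahead of the robot, y to its left, z up, the work surface at z = 0. Lengths are in m, angles in rad, forces in N, time in s.
With the tool pointing down it reaches from about 0.25 to 0.775 m from the base axis. Payload 4 kg.
Tool frame: the origin (TCP) lies at the very end of the fingers, on their centre line; the grasp point (between the pads) lies 19 mm behind it; y points along the fingers, z is the direction in which the jaws open and shut, and the axes are right-handed (so a half turn about y gives the same grasp; the last joint's range is limited). The gripper opens to 94 mm and grips with 3 to 60 N. Pads are 16 mm wide; open, the fingers measure 119 mm over their backs; the gripper's body (75 mm by 177 mm) begins 78 mm behind the grasp point.
Start: joints at [-1.281, 0.087, 1.371, -0, 1.684, -0.103], TCP at [0.211, -0.508, 0.174] pointing down, gripper open.
Joint ranges: [-3.1, 3.1], [-0.76, 2.03], [0.27, 2.55], [-1.08, 4.22], [0.17, 2.65], [-2.57, 2.57]. Speed limits (rad/s): [2.79, 2.79, 3.14, 3.14, 3.14, 3.14].

### API

Orientations are given as [roll, pitch, yaw] about the fixed x, y, z axes, in that order (R = Rz(yaw) Ry(pitch) Rx(roll)).
In Python, from station import arm, imaging gives the robot as it stands.
- The arm moves only by the tool jog_arm, never from a script. Its argument "steps" is a list of rows, each a list of 7 numbers: the turn, a rotation vector about the tool's x, y, z in degrees, then the shift along the tool's x, y, z in mm, then the closure in counts, from 0 (fully open) to 255 (shut). In form: [[wx, wy, wz, x, y, z, hand], ...]. A call has 1 to 5 rows; each row is the pose to reach, as a shift and turn from the pose commanded when the call began, along the tool's axes at that moment; what a row does not reach only later rows make up. A row lasts 1/10 s, in which the tool goes at most 50 mm and 8.59 degrees, less where a joint would pass 70% of its speed; a pose out of reach is approached as far as the arm can. A call with a gripper value outside its range is refused whole. The fingers move at their own pace and stop on an object; "newtons" is the grip in N (left out, the last holds). Time passes only in rows, so rows that repeat a pose let the fingers close. It gives the time, the measured TCP pose, the force and the opening at its end, in the units of the state.
- arm.state(): the state, without advancing time (a new reading comes with each control period).
- imaging.get_image(name): name is "scene" or "top"; returns a dict with "color" (420x560x3 uint8, red, green, blue), "depth" (420x560 float32, m along the optical axis (not along the pixel's ray), 0 where there is no reading), "vfov" (degrees; the focal length in pixels is half the picture's height over the tangent of half this angle, whatever the lens; pixels are square), "cx", "cy" (the principal point, pixels), "R" (3x3) and "t" (3): a world point X has camera coordinates R X + t. Camera axes: x right, y down, z forward; pixel columns grow to the right and rows downward; lengths in m; the calibration is good to about 2 mm. A picture is of the moment at which its call begins.
- arm.sign_off(): hands the job in, once; it reports no verdict.
The state is a dict: "time_s": time; "joint_pos": joint angles; "joint_vel": joint speeds; "joint_torque": joint torques, N m; "tool_pos": TCP position; "ee_rot": TCP orientation; "contact_force": force on the tool from outside, world axes, zero at the start; "wrist_torque": the same for the moment, N m; "finger_gap": finger opening in m.
Only numpy, scipy, OpenCV 4.12 (cv2) and the standard library are available. Lean on these libraries where they do the work, as an engineer would, in place of code of your own. Each camera call takes 0.05 s, during which the arm holds its last target. There are 200 camera calls.

### The job

Lift the two-pin spanner out of its wooden rest, set both pins in the two holes of the red insert ring in the router plate, and turn the ring clockwise until it is fully home against its stop, pressing and turning gently so that nothing is forced. Then put the spanner back in its rest, pins down in the slot, and leave the other things where they are.

Things in the scene. Friction and masses are not known exactly. Their poses are not given: they have to be found in the camera images.
- spanner_grip (a point): Grip of the two-pin spanner: steel bar 84 x 24 x 8 mm, on it an upright orange grip 46 long, 14 thick, 46 tall, pinched from above across the 14. Two round pins 6 mm thick, 8 long, slightly tapered, point down from the bar, 33 mm either side of the middle. x along the bar, z up. This point is 34 mm above the bar's underside, 42 above the pin tips, 20 below the grip's top. Either way round fits.
- recess (a point): Centre of the round recess (104 mm wide) in the aluminium plate, at the height of the ring's top face, 2 mm below the plate; z up. The red ring (96 mm outside, 40 mm bore, 12 mm thick) sits in it up to 3 mm off this point along x and along y, by an amount not measured. The ring's two holes, 7.6 mm wide, go right through, 33 mm either side of the ring's own centre.
- ring (a joint): Turn of the ring about its own centre, rad, growing clockwise seen from above. Starts at 0 to 0.4; hard stop (fully home) at 1.0, where the line through the two holes lies along recess's x axis; before, that line is (1.0 - value) rad counterclockwise of it. Drags with 0.22 N m, stays where left. The drag twists the spanner in a gripper and takes up the pins' play: the ring lags behind the hand.
- rest_top (a point): Centre of the top face of the wooden spanner rest (130 x 64 x 22 mm, fixed). x along its slot, z up. The slot is 88 mm long, 14 wide, 14 deep; the pins hang in it and the spanner's bar lies across its edges, spanner_grip then being 34 mm above this point.
- router_top: Bench router table (fixed): grey slab 300 x 240 x 32 mm, in it an aluminium plate with the red ring at its centre. A wooden fence 18 mm thick, 35 mm tall stands on its +x edge, 141 mm from the ring's centre. Origin under the slab's centre, z up.
- setup_block: Brass set-up block 50 x 20 x 25 mm, loose on the slab; not to be disturbed. Origin at its underside.
- wood_offcut: Dark wood offcut 30 x 60 x 20 mm, loose on the slab; not to be disturbed. Origin at its underside.
- wax_tin: Round yellow tin, 56 mm across, 26 mm tall, loose on the bench about 120 mm from the middle of the rest; not to be disturbed. Origin at its underside.
Mind the look-alikes: they are no part of the job. Of the things like the part that bears rest_top, leave any that is purple; of the rest the larger one is meant.

How it is judged:
By the outcome, as a careful person would: the job done as asked, in the order asked, and still so for the second after the job is handed in, with the robot touching nothing.
It also fails if it takes over 72 s, if anything falls off the work surface, if the arm or the gripper's body presses on something with over 40 N, if the wrist force passes 120 N, or if a joint passes its speed limit or range.

## Working session

There is one attempt and no reset: what is moved stays moved. The work goes in short steps, Python scripts to look and compute and a tool call to move; the robot and the scene stay as the last step left them, time stands still between calls to the robot, and variables do not carry over. Pictures are saved under pics/ and viewed, about 8 in all and at most 12, crops included, and the job is handed in when it is done.

Besides the shell and the picture viewer there is one more tool, called after "Emit:" as name(argument=value, ...), one argument or row to a line, values as JSON. jog_arm: Moves the arm, as the interface text tells. Its arguments: {"type":"object","properties":{"steps":{"type":"array"},"newtons":{"type":"number"}},"required":["steps"]}

```bash
mkdir -p pics; ls; cat > h.py <<'E'
import numpy as np, cv2
from station import arm, imaging
def grab(n):
    im=imaging.get_image(n); np.savez('last_%s.npz'%n,**im); return im
def load(n): return dict(np.load('last_%s.npz'%n))
def proj(im,X):
    f=im['color'].shape[0]/2/np.tan(np.radians(float(im['vfov']))/2)
    c=im['R']@np.array(X)+im['t']; return f*c[0]/c[2]+im['cx'],f*c[1]/c[2]+im['cy']
def ray(im,u,v,z):
    "point on pixel ray at world height z"
    f=im['color'].shape[0]/2/np.tan(np.radians(float(im['vfov']))/2)
    d=im['R'].T@np.array([(u-im['cx'])/f,(v-im['cy'])/f,1]); o=-im['R'].T@im['t']
    return o+d*(z-o[2])/d[2]
def dep(im,u,v):
    f=im['color'].shape[0]/2/np.tan(np.radians(float(im['vfov']))/2)
    d=float(im['depth'][int(round(v)),int(round(u))])
    return im['R'].T@(np.array([(u-im['cx'])/f*d,(v-im['cy'])/f*d,d])-im['t'])
def save(im,name,crop=None,s=1):
    c=im['color'][...,::-1]
    if crop: u0,v0,u1,v1=crop; c=c[v0:v1,u0:u1]
    cv2.imwrite('pics/'+name,cv2.resize(c,None,fx=s,fy=s,interpolation=cv2.INTER_CUBIC))
E
python3 - <<'E'
from h import *
for n in('top','scene'):
    im=grab(n); save(im,n+'1.png'); print(n,im['vfov'],im['cx'],im['cy'],(-im['R'].T@im['t']).round(3),im['R'].round(2).tolist())
s=arm.state(); print(s)
E
```

```text
pics
top 48.23528814189127 267.78384912825726 211.61060311395096 [ 0.493 -0.002  1.209] [[-0.03, -1.0, 0.02], [-1.0, 0.02, -0.08], [0.08, -0.02, -1.0]]
scene 48.31264363849954 272.0978987649155 209.3963177422251 [0.817 0.453 0.964] [[-0.88, 0.48, -0.01], [0.42, 0.76, -0.5], [-0.24, -0.44, -0.87]]
{'time_s': 0.1, 'joint_pos': array([-1.28108533e+00,  8.79075486e-02,  1.37206988e+00,  1.19978907e-05,
        1.68357535e+00, -1.03098921e-01]), 'joint_vel': array([ 0.00061853, -0.00078512, -0.00440126, -0.00012347,  0.00160369,
        0.0002694 ]), 'joint_torque': array([ 2.54100778e-03, -3.41252089e+01, -3.03302336e+01,  7.20750564e-02,
        3.03789438e-02, -9.92831042e-05]), 'tool_pos': array([ 0.2103788 , -0.50759385,  0.17252367]), 'ee_rot': array([-1.57274482e+00,  2.13590645e-04, -2.74878161e+00]), 'contact_force': array([ 0.25924011,  0.37921392, -0.0634149 ]), 'wrist_torque': array([0.02250928, 0.0105173 , 0.02347317]), 'finger_gap': 0.09387753875337489}
```

View pics/top1.png

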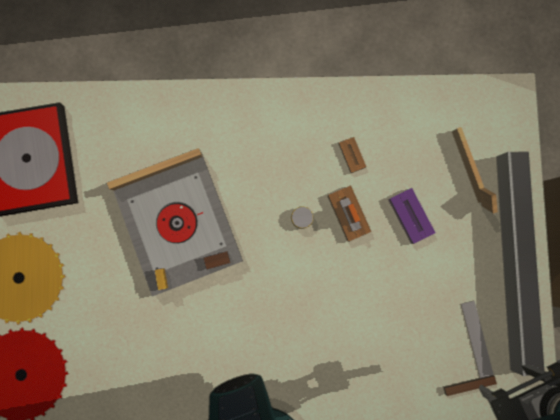

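View pics/scene1.png

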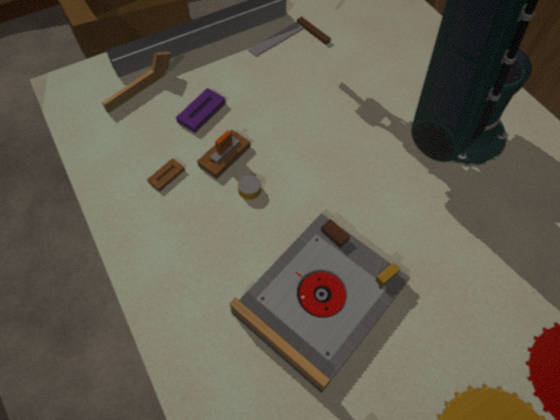

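In the top picture there are three rests: a large brown one at (349,213) holding the spanner, a purple one at (412,215) and a small brown one at (351,155). The purple one is excluded and the large brown one is bigger than the small, so it is the one meant. The ring is at about (177,223). I'll check with enlarged crops.

```bash
python3 - <<'E'
from h import *
im=load('top'); a=cv2.resize(im['color'][135:255,320:440,::-1],None,fx=5,fy=5,interpolation=cv2.INTER_CUBIC)
cv2.imwrite('pics/rest.png',a)
im=load('scene')
a=cv2.resize(im['color'][255:335,280:365,::-1],None,fx=4.5,fy=4.5,interpolation=cv2.INTER_CUBIC)
im=load('top')
b=cv2.resize(im['color'][185:260,140:215,::-1],None,fx=4.8,fy=4.8,interpolation=cv2.INTER_CUBIC)
cv2.imwrite('pics/ring.png',np.hstack([a[:360],b[:360]]));print(a.shape,b.shape)
for n in('top','scene'):
  im=load(n)
  for p in ({'top':[(177,223),(160,250),(412,205),(335,200),(350,214)],'scene':[(322,295),(350,325),(225,137),(224,153)]}[n]): print(n,p,dep(im,*p).round(4))
E
```

```text
(360, 382, 3) (360, 360, 3)
top (177, 223) [0.5663 0.2027 0.0263]
top (160, 250) [0.4996 0.2444 0.0327]
top (412, 205) [ 0.5977 -0.395   0.0239]
top (335, 200) [ 0.6155 -0.1989  0.0205]
top (350, 214) [ 0.5755 -0.2271  0.0655]
scene (322, 295) [0.5694 0.2086 0.0246]
scene (350, 325) [0.555  0.2909 0.03  ]
scene (225, 137) [ 0.5757 -0.2298  0.074 ]
scene (224, 153) [ 0.5874 -0.2214  0.0275]
```

View pics/rest.png

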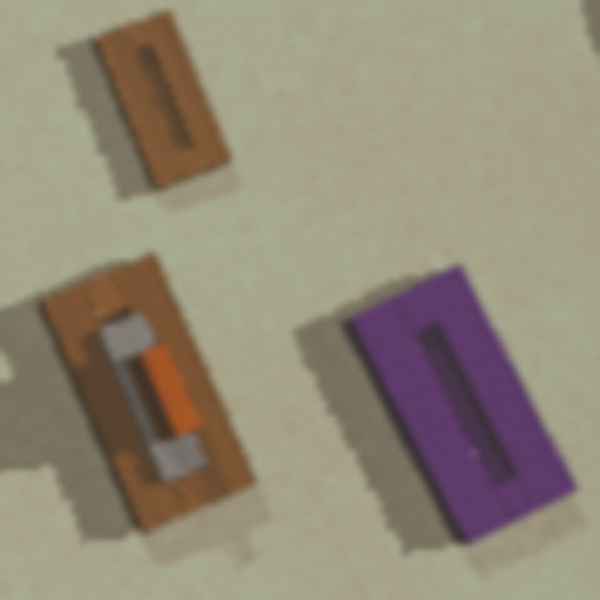

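View pics/ring.png

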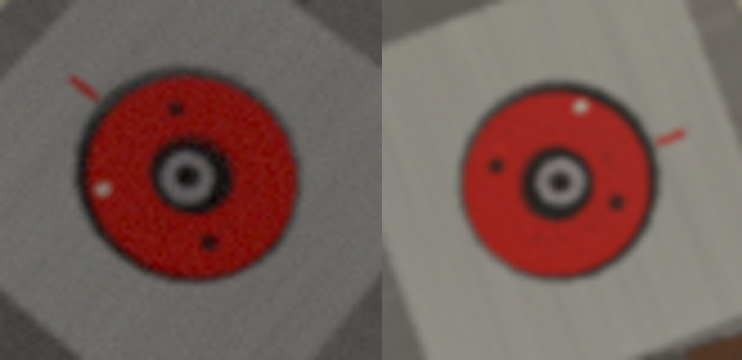

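The crops confirm the large brown rest, which carries the spanner. The ring's holes show up as two dark dots, in top at about (163.7,219.6) and (188.7,227.3), and in scene at about (319,279) and (326,309). Next I measure them precisely.

```bash
cat >> h.py <<'E'
def dark(im,u,v,r=3):
    "subpixel centroid of dark dot on red"
    c=im['color'][...,0].astype(float); u0,v0=int(round(u)),int(round(v))
    for _ in range(3):
        p=c[v0-r:v0+r+1,u0-r:u0+r+1]; w=np.clip(np.median(p)-8-p,0,None)
        y,x=np.mgrid[v0-r:v0+r+1,u0-r:u0+r+1]
        U,V=(w*x).sum()/w.sum(),(w*y).sum()/w.sum(); u0,v0=int(round(U)),int(round(V))
    return U,V
E
python3 - <<'E'
from h import *
zr=.030
for n,hs in(('top',[(163.7,219.6),(188.7,227.3)]),('scene',[(319,279),(326.3,308.7)])):
    P=[]
    for k in range(5):
        im=grab(n); P.append([ray(im,*dark(im,*h),zr)[:2] for h in hs])
    P=np.mean(P,0); d=P[1]-P[0]; print(n,'holes',P.round(4).tolist(),'mid',P.mean(0).round(4),'dist',np.hypot(*d).round(4),'ang',np.degrees(np.arctan2(d[1],d[0])).round(2))
    c=im['color'].astype(int); R,G,B=c[...,0],c[...,1],c[...,2]
    hsv=cv2.cvtColor(im['color'],cv2.COLOR_RGB2HSV)
    # plate/ring/slab heights by depth
    box={'top':(110,150,245,295),'scene':(235,215,410,385)}[n]
    red=(R>120)&(G<60)&(B<60); 
    pts=[dep(im,u,v) for v in range(box[1],box[3],2) for u in range(box[0],box[2],2) if red[v,u] and im['depth'][v,u]>0]
    print('ring z med',np.median(np.array(pts)[:,2]).round(4),'mid red',np.median(np.array(pts),0).round(4))
    org=(R>140)&(G>40)&(G<110)&(B<60)&(R-G>70)
    b={'top':(325,185,375,245),'scene':(200,120,255,180)}[n]
    m=np.zeros_like(org); m[b[1]:b[3],b[0]:b[2]]=org[b[1]:b[3],b[0]:b[2]]
    v,u=np.nonzero(m); 
    q=np.array([dep(im,a,e) for a,e in zip(u,v) if im['depth'][e,a]>0]); print('orange n',len(u),'uv',u.mean(),v.mean(),'zmax',np.percentile(q[:,2],[50,90]).round(4))
    print('  rect',cv2.minAreaRect(np.c_[u,v].astype(np.float32)))
    # top view: points with high z in the rest region
    D=np.array([np.r_[dep(im,a,e),a,e] for e in range(b[1]-5,b[3]+5) for a in range(b[0]-5,b[2]+5) if im['depth'][e,a]>0])
    for lo,hi in((.068,.09),(.055,.09),(.025,.04),(.012,.025)):
        s=D[(D[:,2]>lo)&(D[:,2]<hi)]
        if len(s)>4:
            r=cv2.minAreaRect(s[:,:2].astype(np.float32)); print('  z',lo,hi,len(s),'medz',np.median(s[:,2]).round(4),'mean',s[:,:2].mean(0).round(4),'rect',np.round(r[0],4),np.round(r[1],4),round(r[2],1))
E
```

```text
top holes [[0.5768, 0.236], [0.556, 0.1737]] mid [0.5664 0.2049] dist 0.0657 ang -108.46
ring z med 0.0297 mid red [0.5646 0.2053 0.0297]
orange n 64 uv 354.0 212.65625 zmax [0.0758 0.0783]
  rect ((354.0, 212.5), (16.89827537536621, 3.7139065265655518), 68.19859313964844)
  z 0.068 0.09 117 medz 0.0754 mean [ 0.5776 -0.2333] rect [ 0.5781 -0.2337] [0.0453 0.0154] 22.1
  z 0.055 0.09 138 medz 0.0751 mean [ 0.5777 -0.2323] rect [ 0.5784 -0.2336] [0.0459 0.0154] 22.0
  z 0.025 0.04 270 medz 0.0287 mean [ 0.5763 -0.2316] rect [ 0.5811 -0.2334] [0.1279 0.0633] 20.5
  z 0.012 0.025 860 medz 0.0216 mean [ 0.5824 -0.232 ] rect [ 0.582  -0.2339] [0.13  0.065] 21.8
scene holes [[0.5581, 0.176], [0.5789, 0.2386]] mid [0.5685 0.2073] dist 0.0659 ang 71.6
ring z med 0.0295 mid red [0.5684 0.2085 0.0295]<stdin>:19: RuntimeWarning: Mean of empty slice.
  ret = ret.dtype.type(ret / rcount)
Traceback (most recent call last):
IndexError: too many indices for array: array is 1-dimensional, but 2 were indexed
```

Emit:
jog_arm(
  steps=[
    [0, 0, 0, -45, 0, -11, 0],
    [0, 0, 0, -90, 0, -22, 0],
    [0, 0, 0, -135, 10, -34, 0],
    [0, 0, 0, -180, 20, -45, 0],
    [0, 0.5, 0, -222, 30, -56, 0],
  ],
  newtons=50,
)

```text
time_s: 1.1
tool_pos: [0.3957, -0.3702, 0.1436]
ee_rot: [-1.57, 0.0, -2.758]
contact_force: [0.2, -0.1, -0.4]
finger_gap: 0.0943
```

Emit:
jog_arm(
  steps=[
    [0, 0, 0, -45, 0, -11, 0],
    [0, 0, 0, -90, 0, -22, 0],
    [0, 0, 0, -135, 10, -34, 0],
    [0, 0, 0, -180, 10, -45, 0],
    [0, 0, 0, -222, 10, -56, 0],
  ],
)

```text
time_s: 1.6
tool_pos: [0.5804, -0.2347, 0.1332]
ee_rot: [-1.571, -0.0, -2.757]
contact_force: [0.6, -1.4, 0.2]
finger_gap: 0.094
```

Emit:
jog_arm(
  steps=[
    [0, 0, 0, 0, 0, 0, 0],
    [0, 0, 0, 0, 0, 0, 0],
    [0, 0, 0, 0, 0, 0, 0],
  ],
)

```text
time_s: 1.9
tool_pos: [0.5783, -0.2371, 0.1336]
ee_rot: [-1.57, -0.001, -2.758]
contact_force: [-0.5, 0.5, 0.3]
finger_gap: 0.0941
```

```bash
cat >> h.py <<'E'
from scipy.spatial.transform import Rotation as Ro
def to(pos,yaw):
    s=arm.state(); R=Ro.from_euler('xyz',s['ee_rot'])
    d=R.inv().apply(np.array(pos)-s['tool_pos'])*1000
    y=np.degrees(s['ee_rot'][2]); print('t',round(s['time_s'],2),'pos',s['tool_pos'].round(4),'rpy',np.degrees(s['ee_rot']).round(2),'F',s['contact_force'].round(1),'M',s['wrist_torque'].round(2),'gap',round(s['finger_gap'],4))
    print('tool shift mm',d.round(1),'wy deg',round((y-yaw+180)%360-180,2))
E
python3 -c "
from h import *
to([.578,-.2335,.037],-158)"
```

```text
t 1.9 pos [ 0.5783 -0.2371  0.1336] rpy [-8.9980e+01 -4.0000e-02 -1.5805e+02] F [-0.5  0.5  0.3] M [-0.02 -0.04  0.01] gap 0.0941
tool shift mm [-1.2 96.6 -3.5] wy deg -0.05
```

Emit:
jog_arm(
  steps=[
    [0, 0, 0, -1, 30, -3, 0],
    [0, 0, 0, -1, 60, -3, 0],
    [0, 0, 0, -1, 85, -3, 0],
    [0, 0, 0, -1, 96, -3, 0],
    [0, 0, 0, -1, 96, -3, 0],
  ],
)

```text
time_s: 2.4
tool_pos: [0.5767, -0.2336, 0.0358]
ee_rot: [-1.574, -0.003, -2.759]
contact_force: [0.2, -0.2, 0.4]
finger_gap: 0.094
```

Emit:
jog_arm(
  steps=[
    [0, 0, 0, 0, 0, 0, 255],
    [0, 0, 0, 0, 0, 0, 255],
    [0, 0, 0, 0, 0, 0, 255],
    [0, 0, 0, 0, 0, 0, 255],
    [0, 0, 0, 0, 0, 0, 255],
  ],
  newtons=55,
)

```text
time_s: 2.9
tool_pos: [0.5792, -0.2333, 0.0382]
ee_rot: [-1.57, 0.001, -2.757]
contact_force: [-1.0, 0.1, -0.0]
finger_gap: 0.0573
```

Emit:
jog_arm(
  steps=[
    [0, 0, 0, 0, 0, 0, 255],
    [0, 0, 0, 0, 0, 0, 255],
    [0, 0, 0, 0, 0, 0, 255],
    [0, 0, 0, 0, 0, 0, 255],
    [0, 0, 0, 0, 0, 0, 255],
  ],
)

```text
time_s: 3.4
tool_pos: [0.5788, -0.2331, 0.0375]
ee_rot: [-1.571, -0.0, -2.757]
contact_force: [-0.5, -0.4, 0.2]
finger_gap: 0.0178
```

Emit:
jog_arm(
  steps=[
    [0, 0, 0, 0, 0, 0, 255],
    [0, 0, 0, 0, 0, 0, 255],
    [0, 0, 0, 0, 0, 0, 255],
    [0, 0, 0, 0, 0, 0, 255],
  ],
)

```text
time_s: 3.8
tool_pos: [0.5788, -0.2332, 0.0375]
ee_rot: [-1.571, -0.0, -2.757]
contact_force: [-0.2, 1.2, -0.1]
finger_gap: 0.0132
```

```bash
python3 -c "
from h import *
to([.5675,.2061,.12],-158)"
```

```text
t 3.8 pos [ 0.5788 -0.2332  0.0375] rpy [-9.0000e+01 -1.0000e-02 -1.5799e+02] F [-0.2  1.2 -0.1] M [-0.05  0.02  0.02] gap 0.0132
tool shift mm [-154.1  -82.5 -411.5] wy deg 0.01
```

Emit:
jog_arm(
  steps=[
    [0, 0, 0, 0, -10, 0, 255],
    [0, 0, 0, 0, -30, 0, 255],
    [0, 0, 0, 0, -60, 0, 255],
    [0, 0, 0, 0, -80, 0, 255],
    [0, 0, 0, 0, -80, 0, 255],
  ],
)

```text
time_s: 4.3
tool_pos: [0.5811, -0.2344, 0.1224]
ee_rot: [-1.564, 0.005, -2.758]
contact_force: [0.8, -1.2, -1.0]
finger_gap: 0.0136
```

```bash
python3 -c "
from h import *
to([.5675,.2061,.12],-158+49.55)"
```

```text
t 4.3 pos [ 0.5811 -0.2344  0.1224] rpy [ -89.63    0.31 -158.  ] F [ 0.8 -1.2 -1. ] M [ 0.02 -0.06  0.06] gap 0.0136
tool shift mm [-152.4    0.6 -413.5] wy deg -49.55
```

Emit:
jog_arm(
  steps=[
    [0, 0, 0, -15, 0, -41, 255],
    [0, 0, 0, -30, 0, -82, 255],
    [0, 0, 0, -46, 0, -124, 255],
    [0, 0, 0, -61, 0, -165, 255],
    [0, 0, 0, -76, 0, -206, 255],
  ],
)

```text
time_s: 4.8
tool_pos: [0.5709, -0.012, 0.1159]
ee_rot: [-1.572, -0.002, -2.758]
contact_force: [0.2, -0.5, -1.8]
finger_gap: 0.0133
```

Emit:
jog_arm(
  steps=[
    [0, -8, 0, -15, 0, -41, 255],
    [0, -16, 0, -30, 0, -82, 255],
    [0, -24, 0, -46, 0, -124, 255],
    [0, -32, 0, -61, 0, -165, 255],
    [0, -40, 0, -76, 0, -206, 255],
  ],
)

```text
time_s: 5.3
tool_pos: [0.5642, 0.2073, 0.1159]
ee_rot: [-1.572, -0.002, -2.054]
contact_force: [-0.3, 0.0, -2.0]
finger_gap: 0.0135
```

Emit:
jog_arm(
  steps=[
    [0, -5, 0, 0, 0, 0, 255],
    [0, -9.5, 0, 0, 0, 0, 255],
    [0, -9.5, 0, 0, 0, 0, 255],
    [0, -9.5, 0, 0, 0, 0, 255],
  ],
)

```text
time_s: 5.7
tool_pos: [0.5648, 0.2055, 0.1164]
ee_rot: [-1.572, -0.001, -1.895]
contact_force: [-0.6, -0.0, -2.3]
finger_gap: 0.0133
```

```bash
python3 -c "
from h import *
to([.5675,.2061,.070],-158+49.55)"
```

```text
t 5.7 pos [0.5648 0.2055 0.1164] rpy [-9.009e+01 -7.000e-02 -1.086e+02] F [-0.6 -0.  -2.3] M [-0.01 -0.1   0.03] gap 0.0133
tool shift mm [-1.5 46.4  2.5] wy deg -0.15
```

Emit:
jog_arm(
  steps=[
    [0, 0, 0, -1, 20, 2, 255],
    [0, 0, 0, -1, 40, 2, 255],
    [0, 0, 0, -1, 40, 2, 255],
    [0, 0, 0, -1, 40, 2, 255],
    [0, 0, 0, -1, 40, 2, 255],
  ],
)

```text
time_s: 6.2
tool_pos: [0.5684, 0.206, 0.0789]
ee_rot: [-1.569, 0.001, -1.894]
contact_force: [0.3, -0.3, -1.8]
finger_gap: 0.0133
```

```bash
python3 -c "
from h import *
to([.5675,.2061,.070],-158+49.55)
a=grab('scene');b=grab('top')
A=cv2.resize(a['color'][240:340,270:380,::-1],None,fx=7,fy=6,interpolation=cv2.INTER_CUBIC)
A=cv2.resize(a['color'][235:335,280:370,::-1],None,fx=4.4,fy=4.4,interpolation=cv2.INTER_CUBIC)
B=cv2.resize(b['color'][175:275,130:220,::-1],None,fx=4.4,fy=4.4,interpolation=cv2.INTER_CUBIC)
cv2.imwrite('pics/hov.png',np.hstack([A,B]))
"
```

```text
t 6.2 pos [0.5684 0.206  0.0789] rpy [-8.9900e+01  6.0000e-02 -1.0854e+02] F [ 0.3 -0.3 -1.8] M [ 0.  -0.1  0. ] gap 0.0133
tool shift mm [ 0.2  8.9 -0.9] wy deg -0.09
```

View pics/hov.png

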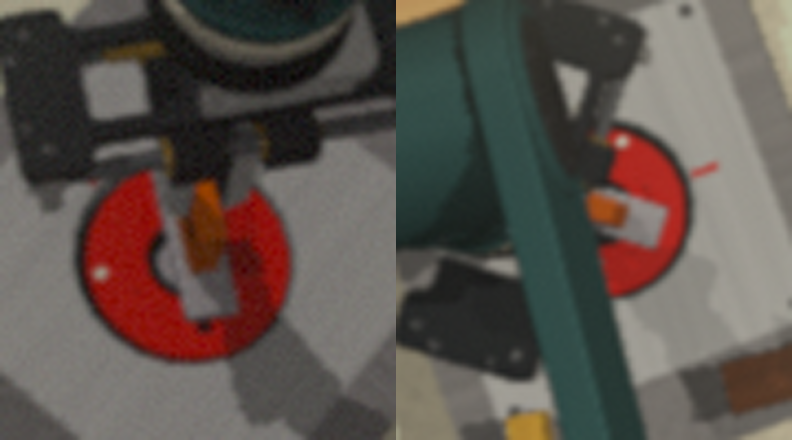

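Scene shows the bar's +y end at about crop (210,317), next to its hole at (205,325). Top shows the −y end at about crop (658,230), and that hole is hidden. To measure the offset I overlay the predicted bar outline and the hole positions.

```bash
python3 - <<'E'
from h import *
s=arm.state(); p=s['tool_pos']; yaw=s['ee_rot'][2]; print(p,np.degrees(yaw))
ex=np.array([np.cos(yaw),np.sin(yaw),0]); ey=np.array([-ex[1],ex[0],0])
out=[]
for n,(u0,v0,u1,v1) in(('scene',(306,278,346,318)),('top',(162,205,202,245))):
    ims=[imaging.get_image(n) for _ in range(8)]; im=ims[0]
    c=np.mean([i['color'].astype(float) for i in ims],0); np.save('avg_'+n,c)
    k=10; a=cv2.resize(c[v0:v1,u0:u1,::-1].astype(np.uint8),None,fx=k,fy=k,interpolation=cv2.INTER_CUBIC)
    a=np.clip(a.astype(float)*1.4,0,255).astype(np.uint8)
    for dz,col in((-.007,(255,255,0)),(-.015,(0,255,0))):
        q=[proj(im,p+ex*sx*.042+ey*sy*.012+[0,0,dz]) for sx,sy in((1,1),(1,-1),(-1,-1),(-1,1))]
        q=np.array([[(u-u0+.5)*k,(v-v0+.5)*k] for u,v in q]).round().astype(int)
        cv2.polylines(a,[q],True,col,1)
    out.append(a)
cv2.imwrite('pics/ov.png',np.hstack(out))
E
```

```text
[0.56853484 0.20622893 0.07916874] -108.51783322976675
```

View pics/ov.png

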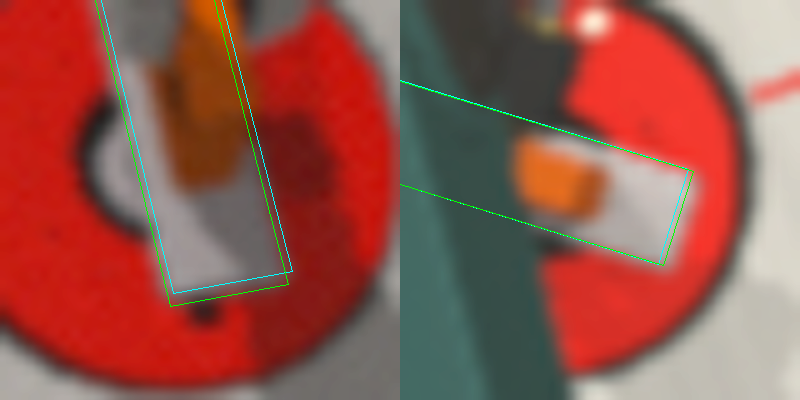

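```bash
cat > fit.py <<'E'
from h import *
from scipy.ndimage import map_coordinates
from scipy.optimize import least_squares
s=arm.state(); p=s['tool_pos']; yaw=s['ee_rot'][2]
ex=np.array([np.cos(yaw),np.sin(yaw),0]); ey=np.array([-ex[1],ex[0],0])
for n,sg in(('scene',-1),('top',1)):
    im=load(n); c=np.load('avg_%s.npy'%n)[...,1]
    def hull(sh,inset=0):
        q=[proj(im,p+ex*(sx*.042+sh[0])+ey*(sy*.012+sh[1])+[0,0,dz]) for dz in(-.007,-.015) for sx,sy in((1,1),(1,-1),(-1,-1),(-1,1))]
        return cv2.convexHull(np.array(q,np.float32))
    R=[]
    pts=[]
    mid=np.array(proj(im,p+ex*sg*.033+[0,0,-.011]))
    for L in np.r_[.030:.0405:.001]: pts+= [(sg*L,.012,'+'),(sg*L,-.012,'-')]
    for w in np.r_[-.009:.0095:.001]: pts.append((sg*.042,w,'e'))
    meas={'+':[], '-':[], 'e':[]}
    h0=hull([0,0])
    for a,b,t in pts:
        nrm=ex*sg if t=='e' else ey*np.sign(b)
        P=p+ex*a+ey*b+[0,0,-.011]; u,v=proj(im,P); u2,v2=proj(im,P+nrm*.001)
        d=np.array([u2-u,v2-v]); pxmm=np.hypot(*d); d/=pxmm
        r=np.arange(-4,4.01,.1); prof=map_coordinates(c,[v+r*d[1],u+r*d[0]],order=1)
        hi,lo=np.median(prof[:15]),np.median(prof[-15:]); k=np.nonzero(prof<(hi+lo)/2)[0]
        if hi-lo<25 or len(k)==0: continue
        m=np.array([u,v])+r[k[0]]*d
        # predicted silhouette distance at measured edge
        meas[t].append((m,pxmm))
    def val(t,sh): 
        h=hull(sh); return np.mean([-cv2.pointPolygonTest(h,(float(m[0]),float(m[1])),True)/q for m,q in meas[t]])
    print(n,{t:(len(meas[t]), round(val(t,[0,0]),2) if meas[t] else None) for t in meas},'(mm measured outside predicted); bar end sign',sg)
E
python3 fit.py
```

```text
scene {'+': (11, np.float64(1.67)), '-': (11, np.float64(-1.42)), 'e': (19, np.float64(-0.64))} (mm measured outside predicted); bar end sign -1
top {'+': (11, np.float64(0.43)), '-': (11, np.float64(0.06)), 'e': (19, np.float64(2.11))} (mm measured outside predicted); bar end sign 1
```

Emit:
jog_arm(
  steps=[
    [0, 0, 0, -0.7, 10, -1.8, 255],
    [0, 0, 0, -0.7, 20, -1.8, 255],
    [0, 0, 0, -0.7, 23, -1.8, 255],
    [0, 0, 0, -0.7, 23, -1.8, 255],
  ],
)

```text
time_s: 7.5
tool_pos: [0.5656, 0.2072, 0.0536]
ee_rot: [-1.572, -0.001, -1.894]
contact_force: [0.2, 0.5, -1.8]
finger_gap: 0.0134
```

Emit:
jog_arm(
  steps=[
    [0, 0, 0, 0, 1, 0, 255],
    [0, 0, 0, 0, 2, 0, 255],
    [0, 0, 0, 0, 2.5, 0, 255],
    [0, 0, 0, 0, 3, 0, 255],
    [0, 0, 0, 0, 3, 0, 255],
  ],
)

```text
time_s: 8.0
tool_pos: [0.5662, 0.2072, 0.0515]
ee_rot: [-1.571, -0.0, -1.894]
contact_force: [1.1, 0.1, -1.7]
finger_gap: 0.0134
```

Emit:
jog_arm(
  steps=[
    [0, 0, 0, 0, 0.5, 0, 255],
    [0, 0, 0, 0, 1, 0, 255],
    [0, 0, 0, 0, 1, 0, 255],
  ],
)

```text
time_s: 8.3
tool_pos: [0.5662, 0.2073, 0.0505]
ee_rot: [-1.571, -0.0, -1.894]
contact_force: [0.7, -0.7, -1.5]
finger_gap: 0.0133
```

Emit:
jog_arm(
  steps=[
    [0, 0, 0, 0, 0.5, 0, 255],
    [0, 0, 0, 0, 1, 0, 255],
    [0, 0, 0, 0, 1.5, 0, 255],
    [0, 0, 0, 0, 2, 0, 255],
    [0, 0, 0, 0, 2, 0, 255],
  ],
)

```text
time_s: 8.8
tool_pos: [0.5662, 0.2073, 0.0485]
ee_rot: [-1.571, -0.0, -1.894]
contact_force: [0.6, -0.8, -2.1]
finger_gap: 0.0131
```

```bash
python3 -c "
from h import *
to([.567,.2074,.045],-108.45)"
```

```text
t 8.8 pos [0.5662 0.2073 0.0485] rpy [-8.9990e+01 -1.0000e-02 -1.0849e+02] F [ 0.6 -0.8 -2.1] M [-0.09 -0.17  0.04] gap 0.0131
tool shift mm [-0.4  3.5  0.8] wy deg -0.04
```

Emit:
jog_arm(
  steps=[
    [0, 0, 0, 0, 0.5, 0, 255],
    [0, 0, 0, 0, 1, 0, 255],
    [0, 0, 0, 0, 1.5, 0, 255],
    [0, 0, 0, 0, 2, 0, 255],
    [0, 0, 0, 0, 2, 0, 255],
  ],
)

```text
time_s: 9.3
tool_pos: [0.5661, 0.2073, 0.0465]
ee_rot: [-1.571, -0.0, -1.894]
contact_force: [1.2, 0.2, -1.9]
finger_gap: 0.013
```

Emit:
jog_arm(
  steps=[
    [0, 0, 0, 0, 0.5, 0, 255],
    [0, 0, 0, 0, 1, 0, 255],
    [0, 0, 0, 0, 1, 0, 255],
  ],
)

```text
time_s: 9.6
tool_pos: [0.5661, 0.2073, 0.0455]
ee_rot: [-1.571, -0.0, -1.894]
contact_force: [1.2, -0.9, -2.3]
finger_gap: 0.0133
```

```bash
python3 -c "
from h import *
to([.567,.2074,.045],-108.45)
a=grab('scene');b=grab('top')
A=cv2.resize(a['color'][235:335,280:370,::-1],None,fx=4.4,fy=4.4,interpolation=cv2.INTER_CUBIC)
B=cv2.resize(b['color'][175:275,130:220,::-1],None,fx=4.4,fy=4.4,interpolation=cv2.INTER_CUBIC)
cv2.imwrite('pics/in.png',np.hstack([A,B]))
"
```

```text
t 9.6 pos [0.5661 0.2073 0.0455] rpy [-9.0000e+01 -1.0000e-02 -1.0849e+02] F [ 1.2 -0.9 -2.3] M [-0.08 -0.23  0.01] gap 0.0133
tool shift mm [-0.4  0.5  0.8] wy deg -0.04
```

View pics/in.png

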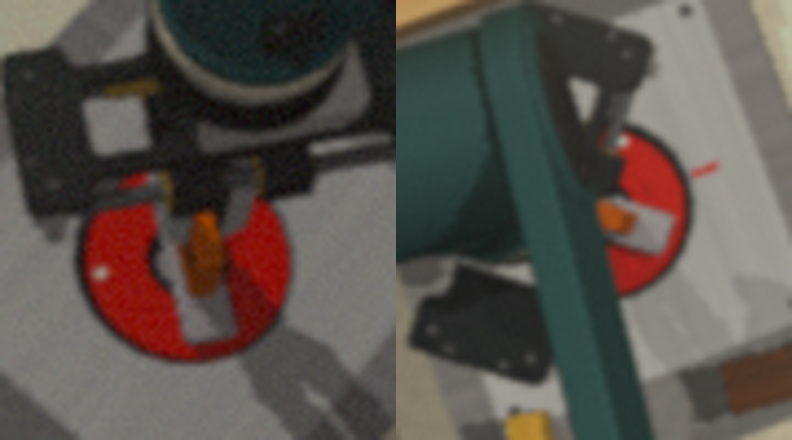

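The bar now sits down inside the recess on the ring, with both ends over the holes, at the expected seated height and with no side load. Next I turn clockwise in steps and watch force and torque.

Emit:
jog_arm(
  steps=[
    [0, 2, 0, 0, 0, 0, 255],
    [0, 4, 0, 0, 0, 0, 255],
    [0, 6, 0, 0, 0, 0, 255],
    [0, 8, 0, 0, 0, 0, 255],
    [0, 10, 0, 0, 0, 0, 255],
  ],
)

```text
time_s: 10.2
tool_pos: [0.5666, 0.207, 0.0455]
ee_rot: [-1.569, -0.0, -2.069]
contact_force: [2.2, -0.5, -1.5]
finger_gap: 0.0129
```

```bash
python3 -c "
from h import *
to([.5661,.2073,.0455],-158)"
```

```text
t 10.2 pos [0.5666 0.207  0.0455] rpy [-8.9920e+01 -1.0000e-02 -1.1855e+02] F [ 2.2 -0.5 -1.5] M [-0.15 -0.43  0.27] gap 0.0129
tool shift mm [-0.1  0.  -0.6] wy deg 39.45
```

Emit:
jog_arm(
  steps=[
    [0, 2, 0, 0, 0, 0, 255],
    [0, 4, 0, 0, 0, 0, 255],
    [0, 6, 0, 0, 0, 0, 255],
    [0, 8, 0, 0, 0, 0, 255],
    [0, 10, 0, 0, 0, 0, 255],
  ],
)

```text
time_s: 10.7
tool_pos: [0.5666, 0.2069, 0.0456]
ee_rot: [-1.569, -0.0, -2.244]
contact_force: [1.3, -1.4, -2.2]
finger_gap: 0.0134
```

```bash
python3 -c "
from h import *
to([.5661,.2073,.0455],-158)
im=load('top');c=im['color'].astype(int)
# slab/plate direction from fence
h=cv2.cvtColor(im['color'],cv2.COLOR_RGB2HSV)
"
```

```text
t 10.7 pos [0.5666 0.2069 0.0456] rpy [ -89.92   -0.   -128.55] F [ 1.3 -1.4 -2.2] M [-0.27 -0.39  0.24] gap 0.0134
tool shift mm [ 0.   0.1 -0.6] wy deg 29.45
```

Mz is about 0.24 N m, which is just the ring's drag, and the side forces stay small. I continue.

Emit:
jog_arm(
  steps=[
    [0, 2, 0, 0, 0, 0, 255],
    [0, 4, 0, 0, 0, 0, 255],
    [0, 6, 0, 0, 0, 0, 255],
    [0, 8, 0, 0, 0, 0, 255],
    [0, 10, 0, 0, 0, 0, 255],
  ],
)

```text
time_s: 11.2
tool_pos: [0.5665, 0.2069, 0.0455]
ee_rot: [-1.57, 0.0, -2.418]
contact_force: [0.7, -1.5, -1.6]
finger_gap: 0.0127
```

```bash
python3 -c "
from h import *
to([.5661,.2073,.0455],-158)"
```

```text
t 11.2 pos [0.5665 0.2069 0.0455] rpy [-8.9930e+01  1.0000e-02 -1.3855e+02] F [ 0.7 -1.5 -1.6] M [-0.28 -0.31  0.24] gap 0.0127
tool shift mm [ 0.1  0.  -0.6] wy deg 19.45
```

Emit:
jog_arm(
  steps=[
    [0, 2, 0, 0, 0, 0, 255],
    [0, 4, 0, 0, 0, 0, 255],
    [0, 6, 0, 0, 0, 0, 255],
    [0, 8, 0, 0, 0, 0, 255],
    [0, 10, 0, 0, 0, 0, 255],
  ],
)

```text
time_s: 11.7
tool_pos: [0.5665, 0.2069, 0.0455]
ee_rot: [-1.57, 0.0, -2.593]
contact_force: [1.0, -1.2, -2.6]
finger_gap: 0.0133
```

```bash
python3 - <<'E'
from h import *
to([.5661,.2073,.0455],-158)
for n,b in(('top',(100,140,250,300)),('scene',(225,205,415,395))):
    im=load(n); h=cv2.cvtColor(im['color'],cv2.COLOR_RGB2HSV)
    D=[]
    for v in range(b[1],b[3]):
        for u in range(b[0],b[2]):
            d=im['depth'][v,u]
            if d>0:
                P=dep(im,u,v)
                if .055<P[2]<.072 and 15<h[v,u,0]*2<45 and h[v,u,1]>70: D.append(P[:2])
    D=np.array(D,np.float32); print(n,len(D))
    if len(D)>20:
        c=D.mean(0); w=np.linalg.svd(D-c)[2][0]; print('fence',c,cv2.minAreaRect(D),'normal deg',(np.degrees(np.arctan2(w[1],w[0]))-90)%180)
E
```

```text
t 11.7 pos [0.5665 0.2069 0.0455] rpy [-8.9930e+01  1.0000e-02 -1.4855e+02] F [ 1.  -1.2 -2.6] M [-0.24 -0.25  0.22] gap 0.0133
tool shift mm [ 0.1  0.  -0.5] wy deg 9.45
top 960
fence [0.65596837 0.24516359] ((0.5730901956558228, 0.20390018820762634), (0.29302212595939636, 0.2392379343509674), 20.646879196166992) normal deg 89.43779
scene 1505
fence [0.66811585 0.25748637] ((0.5734023451805115, 0.20736396312713623), (0.29213160276412964, 0.23954226076602936), 20.077760696411133) normal deg 79.55949
```

Emit:
jog_arm(
  steps=[
    [0, 1.6, 0, 0, 0, 0, 255],
    [0, 3.2, 0, 0, 0, 0, 255],
    [0, 4.8, 0, 0, 0, 0, 255],
    [0, 6.4, 0, 0, 0, 0, 255],
    [0, 8, 0, 0, 0, 0, 255],
  ],
)

```text
time_s: 12.2
tool_pos: [0.5663, 0.2071, 0.0456]
ee_rot: [-1.57, 0.0, -2.734]
contact_force: [2.4, -1.8, -2.4]
finger_gap: 0.0133
```

```bash
python3 -c "
from h import *
to([.5661,.2073,.0455],-158)"
```

```text
t 12.2 pos [0.5663 0.2071 0.0456] rpy [-8.9960e+01  1.0000e-02 -1.5662e+02] F [ 2.4 -1.8 -2.4] M [-0.41 -0.43  0.3 ] gap 0.0133
tool shift mm [ 0.1  0.1 -0.3] wy deg 1.38
```

Emit:
jog_arm(
  steps=[
    [0, 0.5, 0, 0, 0, 0, 255],
    [0, 1, 0, 0, 0, 0, 255],
    [0, 1.5, 0, 0, 0, 0, 255],
    [0, 2, 0, 0, 0, 0, 255],
  ],
)

```text
time_s: 12.6
tool_pos: [0.5662, 0.2072, 0.0456]
ee_rot: [-1.57, 0.0, -2.767]
contact_force: [2.9, -1.9, -2.4]
finger_gap: 0.0131
```

```bash
python3 -c "
from h import *
to([.5661,.2073,.0455],-158)"
```

```text
t 12.6 pos [0.5662 0.2072 0.0456] rpy [-8.9980e+01  1.0000e-02 -1.5854e+02] F [ 2.9 -1.9 -2.4] M [-0.5  -0.5   0.26] gap 0.0131
tool shift mm [ 0.1  0.1 -0.2] wy deg -0.54
```

Emit:
jog_arm(
  steps=[
    [0, 0.5, 0, 0, 0, 0, 255],
    [0, 1, 0, 0, 0, 0, 255],
    [0, 1.5, 0, 0, 0, 0, 255],
  ],
)

```text
time_s: 12.9
tool_pos: [0.5662, 0.2072, 0.0455]
ee_rot: [-1.57, 0.0, -2.793]
contact_force: [2.7, -2.3, -2.2]
finger_gap: 0.013
```

```bash
python3 -c "
from h import *
to([.5661,.2073,.0455],-158)"
```

```text
t 12.9 pos [0.5662 0.2072 0.0455] rpy [ -89.98    0.   -160.04] F [ 2.7 -2.3 -2.2] M [-0.58 -0.52  0.17] gap 0.013
tool shift mm [ 0.   0.  -0.1] wy deg -2.04
```

Emit:
jog_arm(
  steps=[
    [0, 0.5, 0, 0, 0, 0, 255],
    [0, 1, 0, 0, 0, 0, 255],
    [0, 1.5, 0, 0, 0, 0, 255],
  ],
)

```text
time_s: 13.2
tool_pos: [0.5662, 0.2072, 0.0456]
ee_rot: [-1.571, 0.0, -2.819]
contact_force: [2.3, -2.3, -1.9]
finger_gap: 0.013
```

```bash
python3 -c "
from h import *
to([.5661,.2073,.0455],-158)"
```

```text
t 13.2 pos [0.5662 0.2072 0.0456] rpy [ -89.99    0.   -161.54] F [ 2.3 -2.3 -1.9] M [-0.59 -0.43  0.23] gap 0.013
tool shift mm [ 0.   0.1 -0.1] wy deg -3.54
```

Emit:
jog_arm(
  steps=[
    [0, 0.5, 0, 0, 0, 0, 255],
    [0, 1, 0, 0, 0, 0, 255],
    [0, 1, 0, 0, 0, 0, 255],
  ],
)

```text
time_s: 13.5
tool_pos: [0.5662, 0.2072, 0.0456]
ee_rot: [-1.571, 0.0, -2.836]
contact_force: [2.2, -2.9, -2.1]
finger_gap: 0.013
```

```bash
python3 -c "
from h import *
to([.5661,.2073,.0455],-158)"
```

```text
t 13.5 pos [0.5662 0.2072 0.0456] rpy [ -89.99    0.   -162.51] F [ 2.2 -2.9 -2.1] M [-0.61 -0.56  0.24] gap 0.013
tool shift mm [ 0.   0.1 -0.1] wy deg -4.51
```

Emit:
jog_arm(
  steps=[
    [0, 0.5, 0, 0, 0, 0, 255],
    [0, 1, 0, 0, 0, 0, 255],
    [0, 1, 0, 0, 0, 0, 255],
  ],
)

```text
time_s: 13.8
tool_pos: [0.5661, 0.2073, 0.0456]
ee_rot: [-1.571, 0.0, -2.854]
contact_force: [2.1, -2.5, -1.6]
finger_gap: 0.0127
```

```bash
python3 -c "
from h import *
to([.5661,.2073,.0455],-158)"
```

```text
t 13.8 pos [0.5661 0.2073 0.0456] rpy [ -89.99    0.   -163.51] F [ 2.1 -2.5 -1.6] M [-0.59 -0.56  0.3 ] gap 0.0127
tool shift mm [ 0.   0.1 -0. ] wy deg -5.51
```

Emit:
jog_arm(
  steps=[
    [0, 0.5, 0, 0, 0, 0, 255],
    [0, 1, 0, 0, 0, 0, 255],
    [0, 1, 0, 0, 0, 0, 255],
  ],
)

```text
time_s: 14.1
tool_pos: [0.5661, 0.2073, 0.0456]
ee_rot: [-1.571, 0.0, -2.871]
contact_force: [2.6, -2.3, -2.3]
finger_gap: 0.013
```

```bash
python3 -c "
from h import *
to([.5661,.2073,.0455],-158)"
```

```text
t 14.1 pos [0.5661 0.2073 0.0456] rpy [ -89.99    0.   -164.5 ] F [ 2.6 -2.3 -2.3] M [-0.6  -0.53  0.42] gap 0.013
tool shift mm [0.  0.1 0. ] wy deg -6.5
```

Emit:
jog_arm(
  steps=[
    [0, 0.5, 0, 0, 0, 0, 255],
    [0, 1, 0, 0, 0, 0, 255],
    [0, 1, 0, 0, 0, 0, 255],
  ],
)

```text
time_s: 14.4
tool_pos: [0.5661, 0.2073, 0.0456]
ee_rot: [-1.571, 0.0, -2.888]
contact_force: [2.4, -2.7, -2.1]
finger_gap: 0.013
```

```bash
python3 - <<'E'
from h import *
to([.5661,.2073,.0455],-158)
for n,(u0,v0,u1,v1) in(('scene',(281,255,361,335)),('top',(137,183,217,263))):
    im=grab(n)
    a=cv2.resize(im['color'][v0:v1,u0:u1,::-1],None,fx=5,fy=5,interpolation=cv2.INTER_CUBIC)
    globals()[n]=np.clip(a*1.3,0,255).astype(np.uint8)
cv2.imwrite('pics/turn.png',np.hstack([scene,top]))
E
```

```text
t 14.4 pos [0.5661 0.2073 0.0456] rpy [ -89.99    0.   -165.49] F [ 2.4 -2.7 -2.1] M [-0.67 -0.54  0.57] gap 0.013
tool shift mm [0.  0.1 0. ] wy deg -7.49
```

View pics/turn.png

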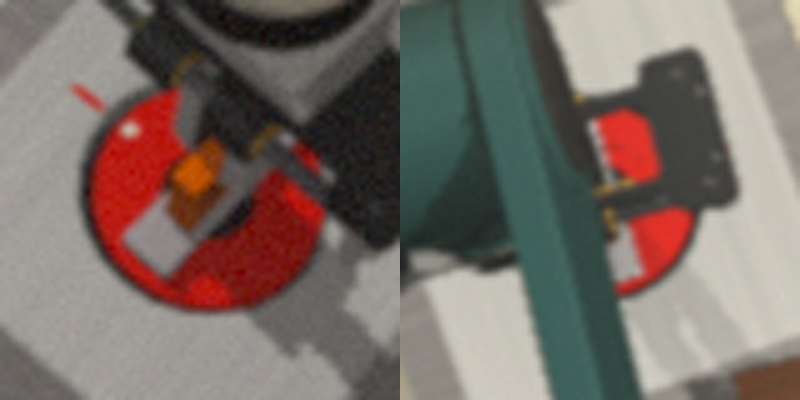

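The torque climbs past the drag (0.24, 0.30, 0.42, then 0.57 N m) and the white dot lines up with the red index mark in scene, so the ring is at its stop. I now unwind the twist, without turning the ring back, and lift out.

Emit:
jog_arm(
  steps=[
    [0, -1, 0, 0, 0, 0, 255],
    [0, -2, 0, 0, 0, 0, 255],
    [0, -3, 0, 0, 0, 0, 255],
    [0, -4, 0, 0, 0, 0, 255],
    [0, -4, 0, 0, 0, 0, 255],
  ],
)

```text
time_s: 15.0
tool_pos: [0.566, 0.2076, 0.0456]
ee_rot: [-1.571, 0.0, -2.818]
contact_force: [2.6, -2.1, -1.4]
finger_gap: 0.0132
```

```bash
python3 -c "
from h import *
to([.5661,.2073,.0455],-158)"
```

```text
t 15.0 pos [0.566  0.2076 0.0456] rpy [ -90.03    0.   -161.48] F [ 2.6 -2.1 -1.4] M [-0.45 -0.41  0.02] gap 0.0132
tool shift mm [-0.   0.1  0.3] wy deg -3.48
```

Emit:
jog_arm(
  steps=[
    [0, -0.7, 0, -0.2, 0, 0.3, 255],
    [0, -0.7, 0, -0.4, 0, 0.6, 255],
    [0, -0.7, 0, -0.4, 0, 0.6, 255],
  ],
)

```text
time_s: 15.3
tool_pos: [0.5663, 0.2074, 0.0455]
ee_rot: [-1.572, -0.001, -2.806]
contact_force: [0.3, -0.7, -0.7]
finger_gap: 0.0131
```

```bash
python3 -c "
from h import *
to([.5661,.2073,.0455],-158)"
```

```text
t 15.3 pos [0.5663 0.2074 0.0455] rpy [-9.0060e+01 -3.0000e-02 -1.6079e+02] F [ 0.3 -0.7 -0.7] M [-0.12 -0.19 -0.05] gap 0.0131
tool shift mm [ 0.2 -0.   0. ] wy deg -2.79
```

Unloaded. Lift out.

Emit:
jog_arm(
  steps=[
    [0, 0, 0, 0, -4, 0, 255],
    [0, 0, 0, 0, -9, 0, 255],
    [0, 0, 0, 0, -20, 0, 255],
    [0, 0, 0, 0, -45, 0, 255],
    [0, 0, 0, 0, -75, 0, 255],
  ],
)

```text
time_s: 15.8
tool_pos: [0.5656, 0.2069, 0.1207]
ee_rot: [-1.572, -0.003, -2.806]
contact_force: [0.5, -0.4, -1.9]
finger_gap: 0.013
```

Emit:
jog_arm(
  steps=[
    [0, 0, 0, 0, 0, 0, 255],
    [0, 0, 0, 0, 0, 0, 255],
    [0, 0, 0, 0, 0, 0, 255],
  ],
)

```text
time_s: 16.1
tool_pos: [0.5656, 0.2067, 0.1187]
ee_rot: [-1.571, -0.003, -2.806]
contact_force: [-0.4, 0.4, -3.1]
finger_gap: 0.0129
```

```bash
python3 -c "
from h import *
to([.5788,-.2332,.12],-158)"
```

```text
t 16.1 pos [0.5656 0.2067 0.1187] rpy [ -90.02   -0.18 -160.79] F [-0.4  0.4 -3.1] M [-0.01  0.01  0.03] gap 0.0129
tool shift mm [132.2  -1.  419.8] wy deg -2.79
```

Emit:
jog_arm(
  steps=[
    [0, 0, 0, 13, 0, 42, 255],
    [0, 0, 0, 26, 0, 84, 255],
    [0, 0, 0, 40, 0, 126, 255],
    [0, 0, 0, 53, 0, 168, 255],
    [0, 0, 0, 66, 0, 210, 255],
  ],
)

```text
time_s: 16.6
tool_pos: [0.5719, -0.0146, 0.1182]
ee_rot: [-1.573, -0.003, -2.806]
contact_force: [0.4, -0.5, -2.4]
finger_gap: 0.0135
```

Emit:
jog_arm(
  steps=[
    [0, 0, 0, 13, 0, 42, 255],
    [0, 0, 0, 26, 0, 84, 255],
    [0, -1, 0, 40, 0, 126, 255],
    [0, -2, 0, 53, 0, 168, 255],
    [0, -2.8, 0, 66, 0, 210, 255],
  ],
)

```text
time_s: 17.1
tool_pos: [0.5788, -0.2343, 0.118]
ee_rot: [-1.574, -0.002, -2.757]
contact_force: [0.7, 0.8, -0.8]
finger_gap: 0.013
```

Emit:
jog_arm(
  steps=[
    [0, 0, 0, 0, 0, 0, 255],
    [0, 0, 0, 0, 20, 0, 255],
    [0, 0, 0, 0, 40, 0, 255],
    [0, 0, 0, 0, 40, 0, 255],
    [0, 0, 0, 0, 40, 0, 255],
  ],
)

```text
time_s: 17.6
tool_pos: [0.5793, -0.232, 0.079]
ee_rot: [-1.574, -0.002, -2.757]
contact_force: [-0.3, 0.1, -1.2]
finger_gap: 0.0131
```

```bash
python3 - <<'E'
from h import *
to([.5788,-.2332,.0375],-158)
for n,(u0,v0,u1,v1),(a0,b0,a1,b1) in(('scene',(190,115,270,195),(281,255,361,335)),('top',(315,170,395,250),(137,183,217,263))):
    im=grab(n)
    f=lambda x:np.clip(cv2.resize(im['color'][x[1]:x[3],x[0]:x[2],::-1],None,fx=3.7,fy=3.7,interpolation=cv2.INTER_CUBIC)*1.3,0,255).astype(np.uint8)
    globals()[n]=np.hstack([f((u0,v0,u1,v1)),f((a0,b0,a1,b1))])
cv2.imwrite('pics/back.png',np.vstack([scene,top]))
E
```

```text
t 17.6 pos [ 0.5793 -0.232   0.079 ] rpy [-9.0160e+01 -1.2000e-01 -1.5797e+02] F [-0.3  0.1 -1.2] M [-0.01  0.03 -0.  ] gap 0.0131
tool shift mm [ 0.8 41.5  1. ] wy deg 0.03
```

View pics/back.png

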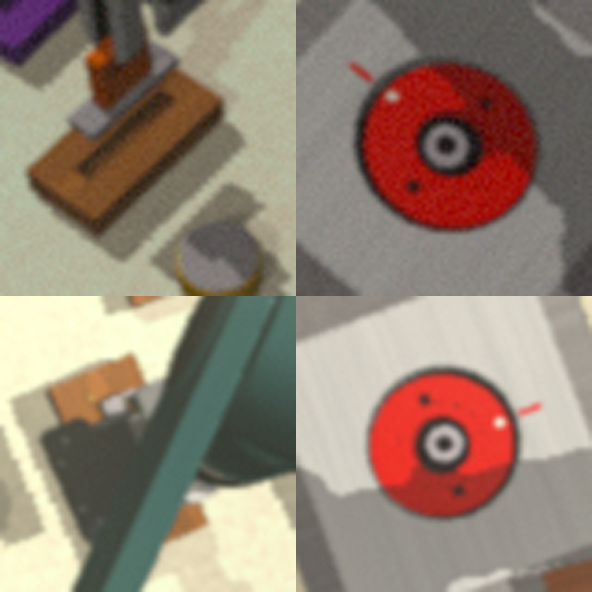

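In scene the spanner hovers parallel to and above the slot, the tin is untouched, and the white dot on the ring lines up with the index mark in both views. I check the ring angle by numbers and then lower the spanner.

```bash
python3 - <<'E'
from h import *
for n,hs,mk in(('top',[(171.9,210.8),(181,235.7)],[(191.9,217),(203,213)]),('scene',[(312.6,305),(332.3,282.7)],[(307,280.5),(298,273)])):
    im=load(n); P=[ray(im,*dark(im,*h,2),.03)[:2] for h in hs]; d=P[1]-P[0]
    print(n,'mid',np.mean(P,0).round(4),'dist',np.hypot(*d).round(4),'ang',(np.degrees(np.arctan2(d[1],d[0]))%180).round(2))
    # plate rectangle: bright low-saturation in first picture? use slab by depth
    D=[]
    b={'top':(105,140,250,305),'scene':(225,205,415,395)}[n]
    D=np.array([dep(im,u,v) for v in range(b[1],b[3]) for u in range(b[0],b[2]) if im['depth'][v,u]>0])
    D=D[(D[:,2]>.022)&(D[:,2]<.075)&(np.hypot(D[:,0]-.567,D[:,1]-.206)<.2)]
    print('slab',cv2.minAreaRect(D[:,:2].astype(np.float32)))
    F=D[D[:,2]>.055]
    if len(F)>10:
        c=F.mean(0)[:2]; w=np.linalg.svd(F[:,:2]-c,full_matrices=False)[2][0]; print('fence',len(F),c,(np.degrees(np.arctan2(w[1],w[0]))-90)%180, cv2.minAreaRect(F[:,:2].astype(np.float32)))
E
```

```text
top mid [0.5666 0.2049] dist 0.0659 ang 19.7
slab ((0.5685152411460876, 0.20503666996955872), (0.3008131980895996, 0.24091871082782745), 19.807662963867188)
fence 957 [0.65583961 0.24526233] 88.3806231870661 ((0.5721905827522278, 0.20503386855125427), (0.2933935523033142, 0.23932120203971863), 20.191823959350586)
scene mid [0.5689 0.2076] dist 0.0651 ang 19.32
slab ((0.5687018632888794, 0.20542150735855103), (0.30233508348464966, 0.24109815061092377), 19.872438430786133)
fence 1497 [0.66784438 0.25692624] 80.39393914605616 ((0.5730822086334229, 0.20776914060115814), (0.29202407598495483, 0.23922958970069885), 19.91989517211914)
```

Emit:
jog_arm(
  steps=[
    [0, 0, 0, 0.8, 15, 1, 255],
    [0, 0, 0, 0.8, 27, 1, 255],
    [0, 0, 0, 0.8, 33, 1, 255],
    [0, 0, 0, 0.8, 37, 1, 255],
    [0, 0, 0, 0.8, 38, 1, 255],
  ],
)

```text
time_s: 18.2
tool_pos: [0.5793, -0.2342, 0.0415]
ee_rot: [-1.572, -0.001, -2.758]
contact_force: [0.3, 0.3, -2.0]
finger_gap: 0.0129
```

```bash
python3 -c "
from h import *
to([.5788,-.2332,.0375],-158)"
```

```text
t 18.2 pos [ 0.5793 -0.2342  0.0415] rpy [-9.0070e+01 -6.0000e-02 -1.5799e+02] F [ 0.3  0.3 -2. ] M [0.01 0.01 0.02] gap 0.0129
tool shift mm [ 0.1  4.  -1.1] wy deg 0.01
```

The ring's hole line is at 19.3–19.7° and the slab's x axis at 19.8–20°, so the ring is home. I finish lowering the spanner.

Emit:
jog_arm(
  steps=[
    [0, 0, 0, 0, 1, -0.5, 255],
    [0, 0, 0, 0, 2, -0.5, 255],
    [0, 0, 0, 0, 3, -0.5, 255],
    [0, 0, 0, 0, 3.8, -0.5, 255],
    [0, 0, 0, 0, 3.8, -0.5, 255],
  ],
)

```text
time_s: 18.7
tool_pos: [0.5796, -0.2339, 0.0388]
ee_rot: [-1.571, 0.0, -2.757]
contact_force: [-0.7, -0.2, -2.0]
finger_gap: 0.0132
```

```bash
python3 -c "
from h import *
to([.5788,-.2332,.0375],-158)"
```

```text
t 18.7 pos [ 0.5796 -0.2339  0.0388] rpy [ -89.99    0.   -157.99] F [-0.7 -0.2 -2. ] M [-0.03 -0.01 -0.  ] gap 0.0132
tool shift mm [ 0.5  1.3 -1. ] wy deg 0.01
```

Emit:
jog_arm(
  steps=[
    [0, 0, 0, 0, 0.5, 0, 255],
    [0, 0, 0, 0, 1, 0, 255],
    [0, 0, 0, 0, 1.4, 0, 255],
    [0, 0, 0, 0, 1.4, 0, 255],
  ],
)

```text
time_s: 19.1
tool_pos: [0.5797, -0.234, 0.0376]
ee_rot: [-1.571, 0.0, -2.758]
contact_force: [-0.8, -0.2, -0.6]
finger_gap: 0.0132
```

Emit:
jog_arm(
  steps=[
    [0, 0, 0, 0, 0.2, 0, 255],
    [0, 0, 0, 0, 0.2, 0, 255],
  ],
)

```text
time_s: 19.3
tool_pos: [0.5797, -0.234, 0.0375]
ee_rot: [-1.571, 0.0, -2.758]
contact_force: [-1.2, 0.3, -0.1]
finger_gap: 0.0131
```

The weight has gone onto the rest. Release and retreat.

Emit:
jog_arm(
  steps=[
    [0, 0, 0, 0, 0, 0, 150],
    [0, 0, 0, 0, 0, 0, 150],
    [0, 0, 0, 0, 0, 0, 150],
    [0, 0, 0, 0, 0, 0, 150],
    [0, 0, 0, 0, 0, 0, 150],
  ],
)

```text
time_s: 19.8
tool_pos: [0.5797, -0.234, 0.0372]
ee_rot: [-1.571, 0.0, -2.758]
contact_force: [0.1, -0.3, 0.2]
finger_gap: 0.0388
```

Emit:
jog_arm(
  steps=[
    [0, 0, 0, 0, 0, 0, 150],
    [0, 0, 0, 0, -15, 0, 150],
    [0, 0, 0, 0, -50, 0, 150],
    [0, 0, 0, 0, -90, 0, 150],
    [0, 0, 0, 0, -130, 0, 150],
  ],
)

```text
time_s: 20.3
tool_pos: [0.5795, -0.2338, 0.1696]
ee_rot: [-1.57, 0.0, -2.757]
contact_force: [0.1, -0.4, 1.2]
finger_gap: 0.0388
```

Emit:
jog_arm(
  steps=[
    [0, 0, 0, 40, 0, 10, 150],
    [0, 0, 0, 80, 0, 20, 150],
    [0, 0, 0, 120, 0, 30, 150],
    [0, 0, 0, 160, 0, 40, 150],
    [0, 0, 0, 200, 0, 50, 150],
  ],
)

```text
time_s: 20.8
tool_pos: [0.4118, -0.3561, 0.1689]
ee_rot: [-1.569, 0.001, -2.757]
contact_force: [-0.0, -1.3, -0.6]
finger_gap: 0.0387
```

Emit:
jog_arm(
  steps=[
    [0, 0, 0, 40, 0, 10, 150],
    [0, 0, 0, 80, 0, 20, 150],
    [0, 0, 0, 120, 0, 30, 150],
    [0, 0, 0, 160, 0, 40, 150],
    [0, 0, 0, 160, 0, 40, 150],
  ],
)

```text
time_s: 21.3
tool_pos: [0.2758, -0.4551, 0.1685]
ee_rot: [-1.569, -0.002, -2.764]
contact_force: [0.9, 0.2, -0.4]
finger_gap: 0.039
```

```bash
python3 - <<'E'
from h import *
to([.5788,-.2332,.0375],-158)
a=grab('scene');b=grab('top')
A=cv2.resize(a['color'][100:210,140:270,::-1],None,fx=3,fy=3,interpolation=cv2.INTER_CUBIC)
B=cv2.resize(b['color'][140:250,290:420,::-1],None,fx=3,fy=3,interpolation=cv2.INTER_CUBIC)
C=cv2.resize(a['color'][200:400,225:425,::-1],(390,270),interpolation=cv2.INTER_CUBIC)
D=cv2.resize(b['color'][140:310,90:260,::-1],(390,270),interpolation=cv2.INTER_CUBIC)
cv2.imwrite('pics/fin.png',np.vstack([np.hstack([A,B]),np.hstack([C,D])])[:600])
E
```

```text
t 21.3 pos [ 0.2758 -0.4551  0.1685] rpy [-8.9870e+01 -1.1000e-01 -1.5837e+02] F [ 0.9  0.2 -0.4] M [ 0.02 -0.1   0.01] gap 0.039
tool shift mm [-363.7  130.1  -94.9] wy deg -0.37
```

View pics/fin.png

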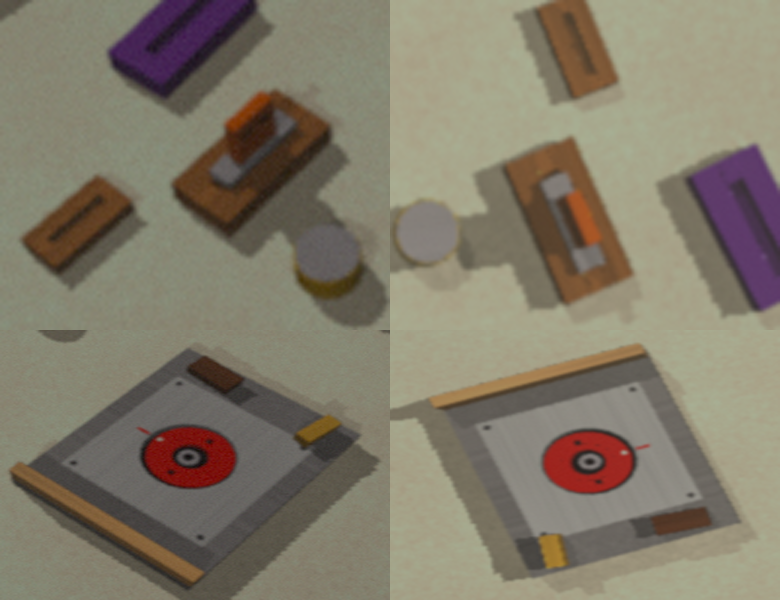

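The spanner is back in the large brown rest, the ring is home, and the block, offcut and tin are where they were.

```bash
python3 -c "
from h import *
print(arm.sign_off())"
```

```text
the job is handed in; nothing more can be done
None
```

The job is done and handed in at about 21 s of the 72 s allowed. I lifted the spanner from the large brown rest, set both pins in the ring, turned it clockwise to its stop, and put the spanner back in the rest.

- **Pressing and turning:** There was no noticeable contact force while the pins went in. Side forces stayed under about 4 N. The turning torque sat near the ring's drag (about 0.24 N m), then rose to 0.57 N m at the stop, where I stopped. I unwound the twist before lifting out.
- **Ring home:** After lifting out, the ring's hole line measured 19.3–19.7° against 19.8–20° for the slab's x axis. The white dot lines up with the index mark in both views.
- **Spanner back:** Its weight had passed to the rest before I released it, at the height where I first gripped it. The final pictures show it lying in the slot with the gripper clear.
- **Other things:** The block, offcut, tin and the other two rests look undisturbed.
- **Checks that disagreed:** The two cameras differed by about 2 mm on the ring's position, so I aligned the spanner to the holes using both. My fit of the fence's direction gave no usable angle, so I used the slab outline instead.

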